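# Speed up the bench centrifuge by four clicks, shut it and start it

## Task

The tubes in the small bench centrifuge need a faster spin: with a fingertip turn its click-stop speed dial clockwise by exactly four clicks from where it stands, and push the open lid fully shut. When both are done, press the green start button right down and let go. Only touch and push lightly, nothing is to be gripped or lifted, and leave the other things on the worktop where they are.

Things in the scene. Friction and masses are not known exactly. Their poses are not given: they have to be found in the camera images.
- centrifuge: white bench centrifuge, fixed to the worktop, 216 x 150 mm and 62 mm high, with a flat console in front and a round bowl (124 mm across, rim 87 mm above the worktop) behind it. Origin: centre of the underside; x points from the console to the back, y to its left, z up
- dial_axis (a point): point on the upright axis of the black speed dial, 16.5 mm above the console top and half-way up the pointer bar; axes as the centrifuge's. Round the axis the knob has a skirt of 23 mm radius, up to 8.5 mm above the console, and a hub of 9 mm radius up to the bar's top. No other part stands within 45 mm of the axis
- knob: black plastic knob of the dial. Origin: on the dial axis, 1.5 mm above the console; its x points outward along the pointer bar, z up. The bar, with a white line on top, is 10 mm wide, reaches out to 36 mm from the axis (8 mm on the other side) and stands from 6 to 26 mm above the console
- speed_dial (a joint): angle of the dial, rad, clockwise from above: 0 with the pointer to the centrifuge's left (+y), 1.57 to the back (+x). One click is 0.3927 rad; it rests at every multiple from 0 to 8 clicks, with stops just beyond, and starts at one of 0 to 3. A spring catch holds it: pushing the bar 28 mm out takes about 4 N, and once half-way to the next click it snaps there by itself
- lid (a joint): angle of the lid, rad: 0 shut, 1.57 standing upright, at most 1.85. It swings about the hinge line at lid_hinge and a stiff hinge (0.07 N m) keeps it at any angle; the last bit presses a soft seal
- lid_hinge (a point): point on the lid's hinge line, at the back of the bowl 88.5 mm above the worktop; the line runs along the centrifuge's y; axes as the centrifuge's
- lid_push (a point): point on the outer face of the clear, slightly domed lid (upper face when shut, rear face when open), 106 mm from the hinge line and 17.7 mm out from the plane of the hinge line; the lid's 127 mm round grey rim ends 131 mm from the hinge line, with a small lip 7 mm farther out, right of its middle. The point's z points out of the lid's outer face
- start (a joint): travel of the start button, m: 0 up, 0.005 fully down; a 4 N spring brings it back up
- start_top (a point): centre of the top of the round green start button, 21 mm across, pressed straight down
- cup: loose specimen cup with red lid, 62 mm across and 72 mm high, to be left alone; origin: centre of the underside
- dish: loose petri dish, 60 mm across and 14 mm high, to be left alone; origin: centre of the underside
- cover_glass: loose pink cover glass box, 96 x 48 x 20 mm, to be left alone; origin: centre of the underside
- pointer (a point): point inside the knob's pointer bar, 28 mm from the dial axis, half-way up the bar

How it is judged:
By the outcome, as a careful person would: the job done as asked, in the order asked, and still so for the second after the job is handed in, with the robot touching nothing.
It also fails if it takes over 61 s, if anything falls off the work surface, if the arm or the gripper's body presses on something with over 40 N, if the wrist force passes 120 N, or if a joint passes its speed limit or range.

## Robot

A 6-joint arm with a two-finger parallel gripper is mounted at the origin on a cart in front of the work surface, level with it; the furniture and walls round the work are solid. World frame = base frame: x ahead of the robot, y to its left, z up, the work surface at z = 0. Lengths are in mm, angles in rad, forces in N, time in s.
With the tool pointing down it reaches from about 325 to 875 mm from the base axis. Payload 4.4 kg.
Tool frame: the origin (TCP) lies on the centre line of the jaws, within the pads' length; the fingertips stand ahead of it and the grasp point (between the pads) lies 6 mm ahead of it (ctrl.tcp_to_tips is the z of the fingertips in the tool frame, in mm); z points along the fingers, y is the direction in which the jaws open and shut (so a half turn about z gives the same grasp; the last joint's range is limited). The gripper opens to 85 mm and grips with 20 to 120 N. Pads are 22 mm wide; open, the fingers measure 114 mm over their backs; the gripper's body (76 mm by 85 mm) begins 54 mm behind the grasp point. The pads swing forward as they close: fully open they stand 13 mm farther back than shut.
Start: joints at [1.198, 0.207, 1.542, -0, 1.393, -0.15], TCP at [127.062, 560.787, 230.382] pointing down, gripper open.
Joint ranges: [-2.73, 2.73], [-0.86, 2.22], [0.23, 2.46], [-1.11, 4.25], [0.08, 2.63], [-2.82, 2.82]. Speed limits (rad/s): [2.79, 2.79, 3.14, 3.14, 3.14, 3.14].

## Interface

Orientations are given as a 3x3 rotation matrix whose columns are the frame's x, y, z axes.
In Python, from plant import ctrl, sensors, optics gives the robot as it stands. Calls block until the motion is done:
- ctrl.move_ptp(position, orientation): joint-space move of the TCP to a pose.
- ctrl.move_l(position, rot=None, vel=150, threshold=None): straight line of the TCP; rot=None keeps the orientation; vel is the mean speed in mm/s. With threshold (N) it stops when the force on the tool has changed by that much, and returns True; else False.
- ctrl.set_joints(angles): joint-space move.
- ctrl.gripper_to(opening, force=None): finger opening in mm; force is the grip in N (None keeps the last); returns when the fingers have stopped.
- ctrl.hold(seconds).
- ctrl.solve_ik(position, orientation): joint angles nearest the present ones, or None.
- sensors.read_state(): the state.
- optics.grab_frame(name): name is "side" or "top" or "wrist"; returns (picture, depth): 400x640x3 uint8, red, green, blue; 400x640 float32, mm along the optical axis (not along the pixel's ray), 0 where there is no reading.
- optics.camera_params(name): a dict with "mtx" (3x3 intrinsics, pixels), "R" (3x3) and "t" (3): a world point X has camera coordinates R X + t; the wrist camera has in their place "T_tool_cam" (4x4, takes a point from camera to tool coordinates, whose origin is the TCP and whose axes are the flange's). Camera axes: x right, y down, z forward; pixel columns grow to the right and rows downward; lengths in mm; the calibration is good to about 2 mm. A picture is of the moment at which its call begins: read the wrist's pose just before it. camera_params takes no time and is no camera call.
A pose or a line that the arm cannot do raises ctrl.MotionError and nothing moves.
- ctrl.finish_job(): hands the job in, once; it reports no verdict.
The state is a dict: "t": time; "q": joint angles; "qvel": joint speeds; "tau": joint torques, N m; "eef_pos": TCP position; "eef_rot": TCP orientation; "force": force on the tool from outside, world axes, zero at the start; "wrist_torque": the same for the moment, N m; "grip_width": finger opening in mm.
Only numpy, scipy, OpenCV 4.12 (cv2) and the standard library are available. Lean on these libraries where they do the work, as an engineer would, in place of code of your own. Each camera call takes 0.05 s, during which the arm holds its last target.

## Working session

There is one attempt and no reset: what is moved stays moved. The work goes in short steps, each a Python script; the robot and the scene stay as the last script left them, time stands still between calls to the robot, and variables do not carry over. Pictures are saved under pics/ and viewed, and the job is handed in when it is done.

```bash
ls; mkdir -p pics
python3 - <<'E'
from plant import ctrl,sensors,optics
import cv2,numpy as np
s=sensors.read_state();print(s['t'],s['eef_pos'],s['eef_rot'],s['force'],s['grip_width'],ctrl.tcp_to_tips)
for n in ("side","top","wrist"):
    p,d=optics.grab_frame(n);cv2.imwrite(f"pics/{n}0.png",p[:,:,::-1]);np.save(f"{n}0.npy",d);np.save(f"{n}0p.npy",p)
    c=optics.camera_params(n);print(n,{k:np.round(v,3).tolist() for k,v in c.items()})
E
```

```text
pics
0.0 [126.76946771 560.05492433 229.19819173] [[-9.75285881e-01  2.20945112e-01 -8.41500588e-04]
 [ 2.20946464e-01  9.75283440e-01 -2.20727754e-03]
 [ 3.33014404e-04 -2.33865320e-03 -9.99997210e-01]] [-0.0698895   0.41494962 -0.54223519] 85.310444312254 25.0
side {'mtx': [[417.681, 0.0, 320.297], [0.0, 417.681, 203.781], [0.0, 0.0, 1.0]], 'R': [[-0.996, 0.082, 0.023], [0.023, 0.515, -0.857], [-0.082, -0.853, -0.515]], 't': [432.602, 17.982, 1505.207]}
top {'mtx': [[421.475, 0.0, 312.356], [0.0, 421.475, 201.494], [0.0, 0.0, 1.0]], 'R': [[-0.025, -1.0, 0.0], [-0.978, 0.025, -0.206], [0.206, -0.006, -0.979]], 't': [121.77, 462.861, 1230.425]}
wrist {'mtx': [[329.069, 0.0, 321.805], [0.0, 329.069, 200.906], [0.0, 0.0, 1.0]], 'T_tool_cam': [[-0.001, -0.956, -0.292, 73.864], [1.0, -0.001, 0.0, -0.139], [-0.001, -0.292, 0.956, -142.873], [0.0, 0.0, 0.0, 1.0]]}
```

View pics/side0.png

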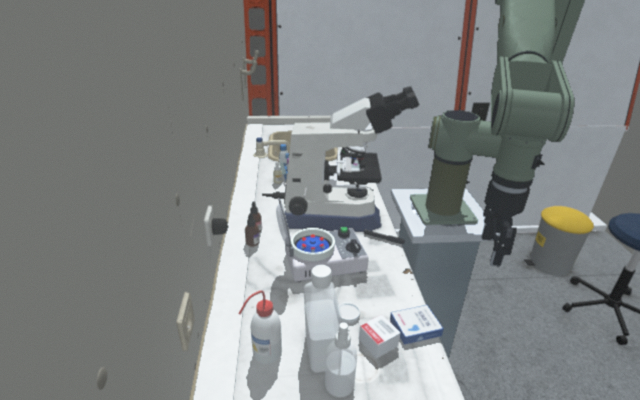

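View pics/top0.png

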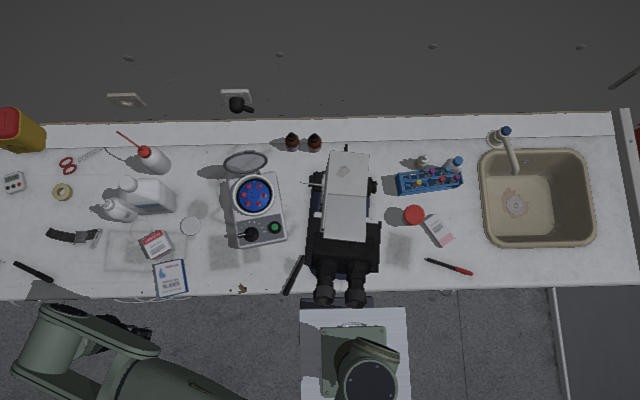

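View pics/wrist0.png

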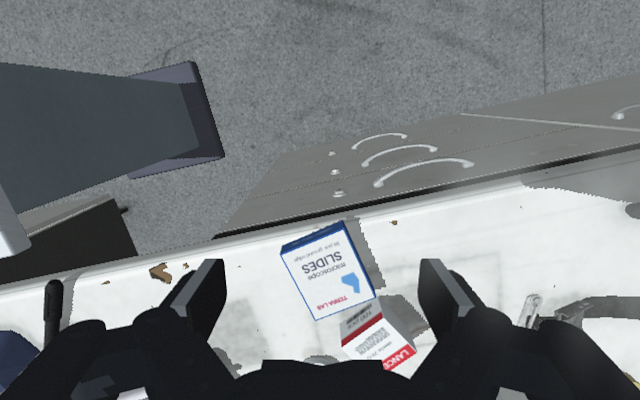

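The top view shows the centrifuge at about (258,215): dial at (250,233), green button at (274,227), bowl at (253,195) and the open lid at (245,161). The microscope stands right beside it. I'll zoom in and get positions.

```bash
cat > h.py <<'E'
import numpy as np,cv2
from plant import ctrl,sensors,optics
def pt(n,u,v,d):
    c=optics.camera_params(n);K=c['mtx']
    x=np.array([(u-K[0,2])/K[0,0]*d,(v-K[1,2])/K[1,1]*d,d]);return np.array(c['R']).T@(x-c['t'])
def cloud(n,d):
    c=optics.camera_params(n);K=c['mtx'];v,u=np.mgrid[:400,:640]
    X=np.stack([(u-K[0,2])/K[0,0]*d,(v-K[1,2])/K[1,1]*d,d],-1);return (X-c['t'])@np.array(c['R'])
def proj(n,X):
    c=optics.camera_params(n);x=np.array(c['mtx'])@(np.array(c['R'])@X+c['t']);return x[:2]/x[2]
E
python3 - <<'E'
from h import *
p=np.load('top0p.npy');d=np.load('top0.npy')
cr=p[140:260,210:310];cv2.imwrite('pics/topz.png',cv2.resize(cr[:,:,::-1],None,fx=5,fy=5,interpolation=cv2.INTER_CUBIC)[:600,:800])
for u,v in [(250,233),(274,227),(253,195),(245,161),(240,240),(280,237),(190,226),(413,215),(438,230)]:
    print(u,v,np.round(pt('top',u,v,d[v,u]),1))
P=cloud('top',d)
m=(P[...,2]>57)&(P[...,2]<67);m[:150]=0;m[260:]=0;m[:,:215]=0;m[:,300:]=0
Q=P[m];print(len(Q),Q.min(0),Q.max(0));print(cv2.minAreaRect(Q[:,:2].astype(np.float32)))
hsv=cv2.cvtColor(p,cv2.COLOR_RGB2HSV)
g=cv2.inRange(hsv,(50,100,60),(85,255,255))>0
g[:, :240]=0;g[:,300:]=0;print('green',g.sum(),np.median(P[g],0),np.argwhere(g).mean(0))
s=np.load('side0p.npy')
cr=s[190:290,260:400];cv2.imwrite('pics/sidez.png',cv2.resize(cr[:,:,::-1],None,fx=5,fy=5,interpolation=cv2.INTER_CUBIC))
E
```

```text
250 233 [369.  292.9  87.6]
274 227 [385.9 224.1  79.8]
253 195 [481.8 284.9  85.9]
245 161 [564.1 297.8 158.5]
240 240 [352.3 325.7  63.5]
280 237 [357.8 207.8  66.8]
190 226 [404.7 487.1  18.4]
413 215 [ 412.4 -186.    72.7]
438 230 [ 373.1 -272.4   18.6]
1822 [331.82324522 190.44704266  57.01515514] [559.45514206 364.82115755  66.99967694]
((446.2437438964844, 277.4115905761719), (214.56883239746094, 148.72018432617188), 9.4246244430542)
green 38 [387.17265726 223.75963363  82.27315193] [226.52631579 274.15789474]
```

View pics/topz.png

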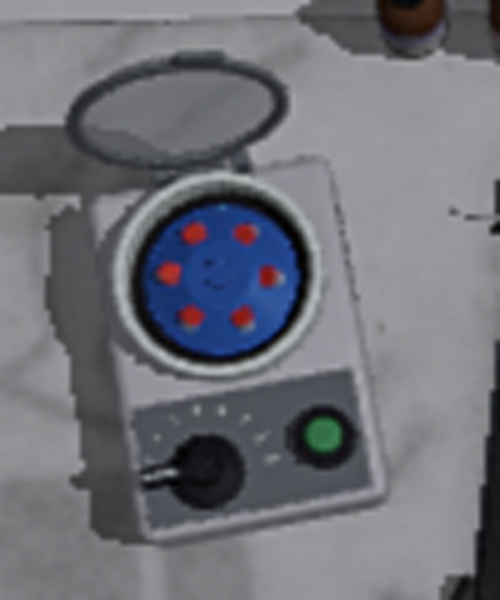

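View pics/sidez.png

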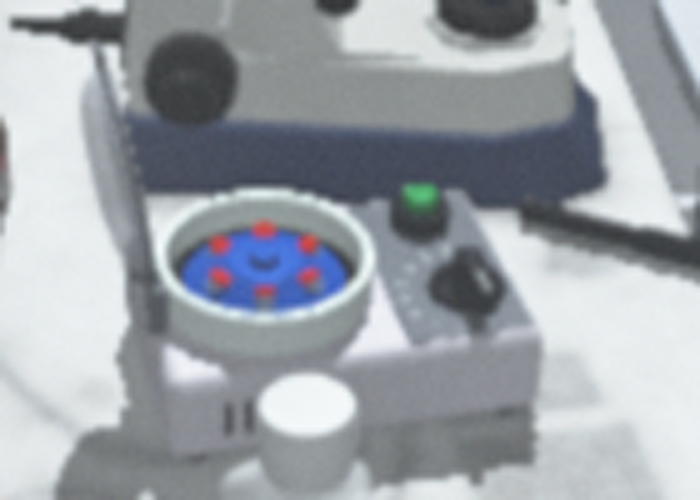

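The dial pointer lies along the centrifuge's left (+y), which looks like 0 clicks, so the target is 4 clicks with the pointer to the back. Next I'll check the lid angle, the wall and the microscope for clearance.

Run:
```python
from h import *
np.set_printoptions(suppress=True,precision=1)
for n in('top','side'):
    d=np.load(n+'0.npy');P=cloud(n,d);P[d==0]=np.nan
    print(n)
    # height map over area in 40mm cells: max z
    m=np.isfinite(P[...,0]);Q=P[m]
    for x in range(200,720,40):
        print(x,[ (lambda q: int(q.max()) if len(q) else -1)(Q[(Q[:,0]>=x)&(Q[:,0]<x+40)&(Q[:,1]>=y)&(Q[:,1]<y+40)&(Q[:,2]<700)][:,2]) for y in range(400,-120,-40)])
P=cloud('top',np.load('top0.npy'))
for u,v in [(250,151),(251,152),(224,163),(266,161),(245,172),(250,174),(235,171),(242,152)]: print(u,v,P[v,u])
```

```text
top
200 [10, 9, 7, 5, 8, 18, 26, 7, 452, 443, 446, 372, 8]
240 [7, 6, 7, 8, 7, 7, 22, 204, 426, 425, 426, 424, 204]
280 [5, 7, 8, 6, 6, 7, 8, 203, 423, 423, 421, 418, 205]
320 [8, 6, 84, 74, 72, 68, 62, 204, 409, 409, 407, 396, 204]
360 [6, 7, 89, 92, 73, 88, 67, 204, 387, 390, 388, 381, 214]
400 [7, 6, 86, 90, 90, 80, 67, 17, 329, 365, 363, 359, 20]
440 [6, 8, 90, 89, 92, 91, 5, 12, 278, 333, 332, 326, 105]
480 [6, 62, 91, 92, 92, 90, 7, 161, 147, 330, 332, 324, 118]
520 [6, 63, 203, 148, 116, 88, 8, 7, 116, 323, 320, 323, 104]
560 [6, 6, 215, 225, 222, 174, 7, 8, 18, 44, -1, -1, 5]
600 [6, 6, -1, -1, 4, 8, 42, 5, 61, 7, 87, 7, 7]
640 [8, 10, 8, 8, 8, 11, 111, 85, 109, 54, 7, 9, 12]
680 [11, 10, 191, 188, 141, 12, 10, 8, 9, 12, 10, 10, 9]
side
200 [3, 4, 4, 4, 4, 21, 23, 5, 447, 444, 443, 4, 4]
240 [5, 5, 4, 5, 5, 6, 21, 404, 423, 424, 425, 420, 202]
280 [4, 4, 5, 4, 4, 4, 16, 418, 421, 422, 419, 416, 202]
320 [5, 4, 89, 89, 66, 66, 64, 202, 407, 407, 405, 378, 204]
360 [4, 4, 89, 90, 79, 86, 64, 203, 387, 387, 383, 375, 212]
400 [4, 4, 88, 89, 90, 76, -1, 31, 362, 362, 360, 355, -1]
440 [-1, 61, 90, 89, 90, 90, -1, 25, 321, 330, 330, 324, -1]
480 [2, 64, 90, 89, 87, 89, -1, 156, 297, 329, 329, 321, -1]
520 [5, 174, 208, 90, 90, 63, -1, 104, 134, 320, 320, 320, -1]
560 [5, 5, 213, 224, 219, 6, 5, 4, 4, 79, 93, 4, 4]
600 [4, 4, 4, 5, 4, 4, 34, 5, 63, 5, 87, 5, 5]
640 [6, 6, 7, 7, 8, 6, 109, 66, 110, -1, 1, 3, 8]
680 [7, 9, 190, 188, 8, 7, 44, 7, 8, 8, 8, 9, 7]
250 151 [572.2 274.8 220.3]
251 152 [571.7 273.1 213.3]
224 163 [552.9 352.3 180.3]
266 161 [566.  239.7 147.7]
245 172 [546.8 305.7 107. ]
250 174 [545.  293.4  90.6]
235 171 [547.4 333.1 117.9]
242 152 [571.9 297.2 214.6]
```

```bash
cat >> h.py <<'E'
np.set_printoptions(suppress=True,precision=3)
YAW=np.radians(9.42);O=np.array([446.2,277.4,0])
def Rz(a): return np.array([[np.cos(a),-np.sin(a),0],[np.sin(a),np.cos(a),0],[0,0,1]])
def W(p): return O+Rz(YAW)@np.array(p,float)      # centrifuge -> world
def C(p): return Rz(YAW).T@(np.array(p)-O)
def down(a): # tool pointing down, tool x at angle a in the centrifuge frame
    x=Rz(YAW)@np.array([np.cos(a),np.sin(a),0]);z=np.array([0,0,-1.]);return np.stack([x,np.cross(z,x),z],1)
def st():
    s=sensors.read_state();print('t %.2f'%s['t'],'C',C(s['eef_pos']).round(1),'F',np.round(Rz(YAW).T@s['force'],2),'q',np.round(s['q'],2),'g',round(s['grip_width'],1));return s
def snap(n,name,crop=None,f=1):
    s=sensors.read_state();p,d=optics.grab_frame(n);np.savez(name,p=p,d=d,pos=s['eef_pos'],rot=s['eef_rot'])
    if crop: p=p[crop[1]:crop[3],crop[0]:crop[2]]
    cv2.imwrite(f'pics/{name}.png',cv2.resize(p[:,:,::-1],None,fx=f,fy=f,interpolation=cv2.INTER_CUBIC));return s
def wcloud(name):
    z=np.load(name+'.npz');d=z['d'];c=optics.camera_params('wrist');K=c['mtx'];v,u=np.mgrid[:400,:640]
    X=np.stack([(u-K[0,2])/K[0,0]*d,(v-K[1,2])/K[1,1]*d,d],-1);T=np.array(c['T_tool_cam'])
    X=X@T[:3,:3].T+T[:3,3];X=X@z['rot'].T+z['pos'];X[d==0]=np.nan
    return z['p'],(X-O)@Rz(YAW)
E
python3 - <<'E'
from h import *
P=(-76,26)
for a in (180,135,90):
  for p in [(P[0],P[1],200),(P[0]-16,P[1]+28,100),(P[0]+28,P[1]+16,100)]:
    print(a,p,ctrl.solve_ik(W(p),down(np.radians(a))))
for a in (180,90,0): print('lid',a,ctrl.solve_ik(W((150,0,200)),down(np.radians(a))),ctrl.solve_ik(W((0,0,140)),down(np.radians(a))))
ctrl.gripper_to(0,20)
ctrl.move_ptp(W((P[0]-12,P[1]+18,200)),down(np.pi))
st();print(ctrl.tcp_to_tips)
snap('wrist','w1');snap('side','s1');snap('top','t1')
E
```

```text
180 (-76, 26, 200) [ 0.485  0.005  1.829 -0.     1.308 -1.251]
180 (-92, 54, 100) [ 0.554  0.139  1.918 -0.     1.085 -1.182]
180 (-48, 42, 100) [ 0.498  0.202  1.843 -0.     1.097 -1.238]
135 (-76, 26, 200) [ 0.485  0.005  1.829 -0.     1.308 -0.465]
135 (-92, 54, 100) [ 0.554  0.139  1.918 -0.     1.085 -0.396]
135 (-48, 42, 100) [ 0.498  0.202  1.843 -0.     1.097 -0.452]
90 (-76, 26, 200) [ 0.485  0.005  1.829 -0.     1.308  0.32 ]
90 (-92, 54, 100) [ 0.554  0.139  1.918 -0.     1.085  0.389]
90 (-48, 42, 100) [ 0.498  0.202  1.843 -0.     1.097  0.333]
lid 180 [ 0.34   0.421  1.328 -0.     1.393 -1.395] [ 0.391  0.196  1.753 -0.     1.192 -1.344]
lid 90 [ 0.34   0.421  1.328 -0.     1.393  0.176] [ 0.391  0.196  1.753 -0.     1.192  0.227]
lid 0 [ 0.34   0.421  1.328 -0.     1.393  1.747] [ 0.391  0.196  1.753 -0.     1.192  1.798]
t 2.20 C [-87.9  44.6 200.3] F [ 0.79 -0.06 -0.08] q [ 0.53  0.    1.83  0.    1.31 -1.2 ] g -0.0
25.0
```

View pics/w1.png

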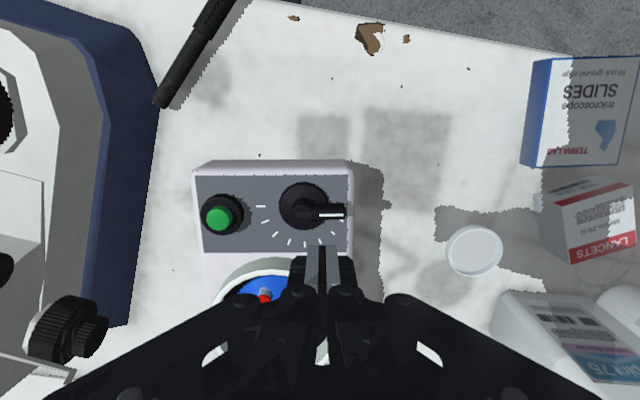

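View pics/s1.png

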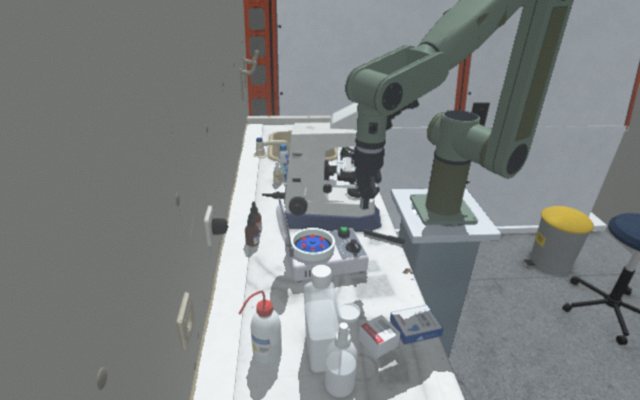

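View pics/t1.png

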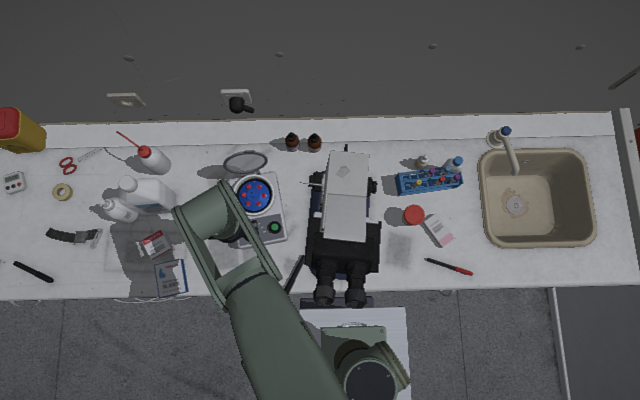

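The wrist view shows the knob hub at (303,205) with its white line running right to about (345,212), and the button at (217,218). The arm stands well above the microscope. Now I'll measure these accurately.

Run:
```python
from h import *
p,X=wcloud('w1')
for n,(u,v) in dict(btn=(217,218),hub=(303,205),con=(225,190),con2=(240,240),rimcup=(214,199)).items(): print(n,X[v,u])
g=p.astype(int)
reg=np.zeros((400,640),bool);reg[170:250,195:352]=1
wl=reg&(g.min(-1)>200)&(X[...,2]>75);print('white line',wl.sum());Q=X[wl];print(Q.min(0),Q.max(0),Q.mean(0))
k=reg&(X[...,2]>80)&(g.max(-1)<90)&(np.mgrid[:400,:640][1]>270);Q=X[k];print('bar top',len(Q),Q.min(0),Q.max(0),Q.mean(0),cv2.minAreaRect(Q[:,:2].astype(np.float32)))
# skirt
k=reg&(X[...,2]>64)&(X[...,2]<76)&(g.max(-1)<70)&(np.mgrid[:400,:640][1]>270);Q=X[k];print('skirt',len(Q),cv2.minEnclosingCircle(Q[:,:2].astype(np.float32)))
gr=(g[...,1]>100)&(g[...,0]<80)&(g[...,2]<140)&reg;Q=X[gr];Q=Q[Q[:,2]>np.median(Q[:,2])-2];print('green',len(Q),Q.mean(0),np.median(Q[:,2]),Q.min(0),Q.max(0))
cv2.imwrite('pics/w1z.png',cv2.resize(p[160:260,190:360,::-1],None,fx=4.5,fy=4.5,interpolation=cv2.INTER_CUBIC))
# edges of body: console plane
k=(abs(X[...,2]-62)<4);k[:150]=0;k[258:]=0;Q=X[k&(abs(X[...,0])<140)&(abs(X[...,1])<100)];print('con',Q.min(0),Q.max(0),np.median(Q[:,2]),cv2.minAreaRect(Q[:,:2].astype(np.float32)))
k=(abs(X[...,2])<15);print('table',np.nanmedian(X[...,2][k]))
```

```text
btn [-67.065 -43.828  82.257]
hub [-79.965  29.054  86.805]
con [-85.955 -41.178  61.84 ]
con2 [-37.537 -31.666  60.927]
rimcup [-81.019 -47.874  73.08 ]
white line 46
[-72.729  42.127  85.958] [-71.123  61.126  88.659] [-71.899  51.587  87.367]
bar top 768 [-99.233  18.535  80.045] [-64.007  63.813 210.388] [-74.965  37.812  92.268] ((-74.28130340576172, 39.824256896972656), (36.531639099121094, 39.48952102661133), 36.894805908203125)
skirt 1252 ((-73.19951629638672, 34.60885238647461), 28.254426956176758)<stdin>:10: RuntimeWarning: Mean of empty slice.
  ret = um.true_divide(
  return _methods._mean(a, axis=axis, dtype=dtype,
  ret = ret.dtype.type(ret / rcount)
Traceback (most recent call last):
ValueError: zero-size array to reduction operation minimum which has no identity
```

Run:
```python
from h import *
p,X=wcloud('w1')
g=p.astype(int)
reg=np.zeros((400,640),bool);reg[170:250,195:352]=1;U=np.mgrid[:400,:640][1]
wl=reg&(g.min(-1)>200)&(X[...,2]>75);Q=X[wl];print('line',np.degrees(np.arctan2(*cv2.fitLine(Q[:,:2].astype(np.float32),2,0,.01,.01)[:2].ravel())))
k=reg&(abs(X[...,2]-71.5)<3)&(g.max(-1)<60)&(U>270)&(U<330);k[200:]=0;Q=X[k];
A=np.c_[Q[:,:2],np.ones(len(Q))]
h=cv2.convexHull(Q[:,:2].astype(np.float32));print('skirt',len(Q),cv2.minEnclosingCircle(h),Q.min(0),Q.max(0))
gr=(g[...,1]>g[...,0]*1.6)&(g[...,1]>g[...,2]*1.3)&(g[...,1]>60)&reg;Q=X[gr];print(len(Q));m=np.nanmedian(Q[:,2]);Q=Q[Q[:,2]>m-2];print('green',len(Q),Q.mean(0),m,Q.min(0),Q.max(0))
cv2.imwrite('pics/w1z.png',cv2.resize(p[160:260,190:360,::-1],None,fx=4.5,fy=4.5,interpolation=cv2.INTER_CUBIC))
k=(abs(X[...,2]-62)<4);k[:150]=0;k[258:]=0;Q=X[k&(abs(X[...,0])<140)&(abs(X[...,1])<100)];print('con',Q.min(0),Q.max(0),np.median(Q[:,2]))
k=(abs(X[...,2])<15);print('table',np.nanmedian(X[...,2][k]))
```

```text
line 0.40187898
skirt 318 ((-81.04234313964844, 26.78087043762207), 17.026294708251953) [-93.26    9.809  68.508] [-79.595  43.753  74.177]
509
green 419 [-66.455 -43.581  82.007] 81.82091149702637 [-76.299 -53.801  79.888] [-55.758 -34.046  83.944]
con [-104.117  -72.439   58.   ] [-18.53   72.359  65.939] 61.848294398672635
table -0.6034262665795893
```

View pics/w1z.png

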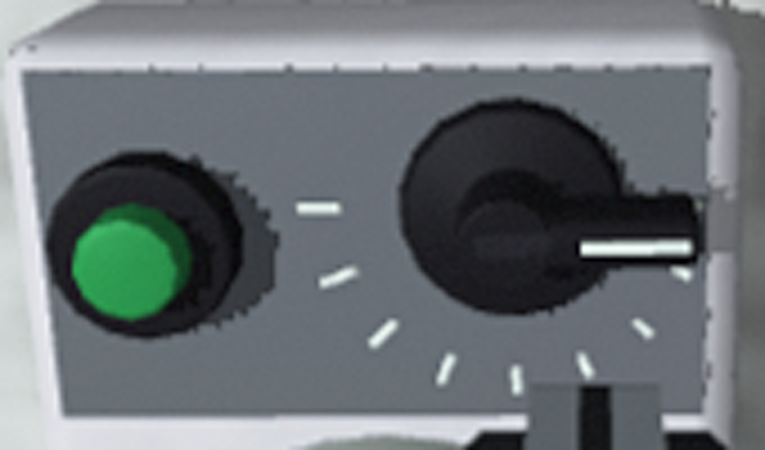

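The white line is within 0.4° of +y, and the 0 tick is hidden under the bar, so the dial stands at 0 clicks. Dial axis ≈ (-72, 27) in the centrifuge frame. I'll come down behind the bar and feel for contact.

```bash
cat >> h.py <<'E'
AX=np.array([-72.,27.])
def dialpose(phi,z,gap=0,r=28,w=11):
    rad=np.array([np.sin(phi),np.cos(phi)]);t=np.array([np.cos(phi),-np.sin(phi)])
    xy=AX+r*rad-(5+w+gap)*t
    return W((xy[0],xy[1],z)),down(np.pi-phi)
E
python3 - <<'E'
from h import *
p,R=dialpose(0,150,gap=13);ctrl.move_l(p,R,vel=120)
p,R=dialpose(0,98.5,gap=13);print(ctrl.move_l(p,R,vel=80,threshold=4));st()
p,R=dialpose(0,98.5,gap=-4);print(ctrl.move_l(p,R,vel=20,threshold=2));st()
snap('wrist','w2')
E
```

```text
False
t 3.73 C [-100.6   55.1   98.8] F [0.12 0.34 0.17] q [ 0.56  0.13  1.93  0.    1.08 -1.17] g 0.1
False
t 4.73 C [-84.2  54.9  98.4] F [0.74 0.13 0.22] q [ 0.55  0.16  1.9   0.    1.08 -1.19] g -0.1
```

View pics/w2.png

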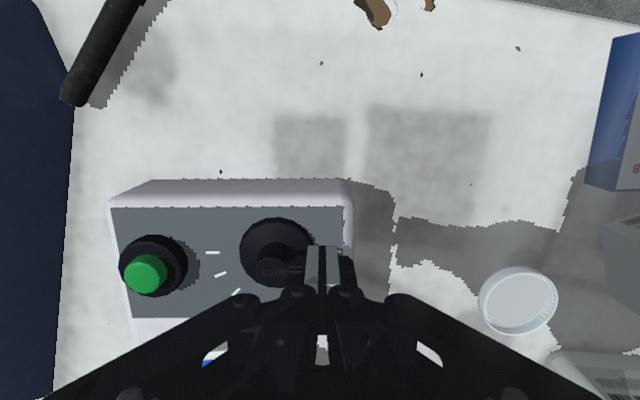

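Run:
```python
from h import *
for g in (-6,-8,-10):
    p,R=dialpose(0,98.5,gap=g);r=ctrl.move_l(p,R,vel=15,threshold=2);st()
    if r: print('contact');break
snap('wrist','w3',(100,170,400,320),2.6)
```

```text
t 5.07 C [-81.9  55.   98.5] F [0.22 0.19 0.42] q [ 0.55  0.16  1.9  -0.    1.08 -1.19] g 0.3
t 5.35 C [-79.9  55.   98.5] F [ 0.4  -0.07 -1.03] q [ 0.55  0.16  1.89  0.    1.09 -1.19] g -0.2
t 5.63 C [-77.9  55.   98.5] F [-0.72 -0.69  0.27] q [ 0.54  0.17  1.89 -0.    1.09 -1.19] g -0.4
```

View pics/w3.png

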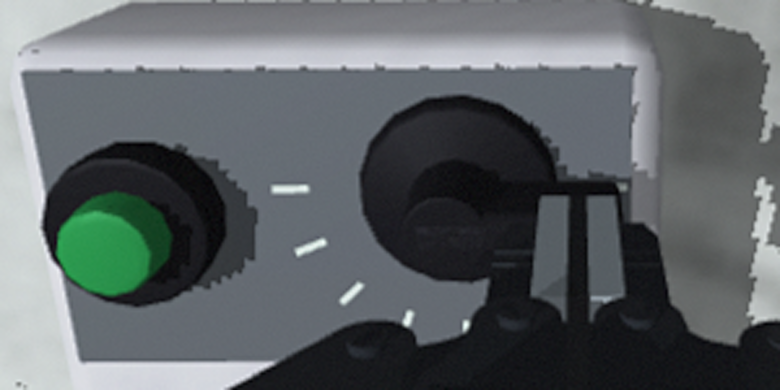

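Run:
```python
from h import *
for nm in ('w3','w1'):
    z=np.load(nm+'.npz');d=z['d'];c=optics.camera_params('wrist');K=c['mtx'];T=np.array(c['T_tool_cam'])
    v,u=np.mgrid[:400,:640]
    X=np.stack([(u-K[0,2])/K[0,0]*d,(v-K[1,2])/K[1,1]*d,d],-1)@T[:3,:3].T+T[:3,3]
    for col in (312,320,323,328,335):
        print(col,[(r,X[r,col].round(0).astype(int).tolist()) for r in range(234,296,6)])
p,X=wcloud('w3')
for col in (270,280,290,300): print(col,[(r,X[r,col].round(0).astype(int).tolist()) for r in range(225,270,6)])
```

```text
312 [(234, [0, -6, 33]), (240, [-1, -6, 27]), (246, [11, -5, -6]), (252, [11, -5, -12]), (258, [11, -4, -17]), (264, [11, -4, -23]), (270, [11, -4, -28]), (276, [10, -4, -32]), (282, [10, -4, -36]), (288, [12, -4, -42]), (294, [12, -4, -46])]
320 [(234, [-1, -1, 36]), (240, [-1, -1, 28]), (246, [11, -1, -6]), (252, [11, -1, -12]), (258, [10, -1, -17]), (264, [10, -1, -22]), (270, [11, -1, -28]), (276, [11, -1, -33]), (282, [11, -1, -37]), (288, [9, -1, -38]), (294, [5, -1, -37])]
323 [(234, [-1, 0, 36]), (240, [-1, 0, 27]), (246, [11, 0, -7]), (252, [11, 0, -12]), (258, [11, 0, -18]), (264, [10, 0, -23]), (270, [10, 0, -28]), (276, [10, 0, -32]), (282, [10, 0, -37]), (288, [9, 0, -38]), (294, [7, 0, -38])]
328 [(234, [-1, 3, 37]), (240, [0, 3, 26]), (246, [11, 3, -6]), (252, [11, 2, -12]), (258, [10, 2, -17]), (264, [10, 2, -22]), (270, [10, 2, -27]), (276, [10, 2, -32]), (282, [11, 2, -37]), (288, [9, 2, -37]), (294, [12, 2, -47])]
335 [(234, [-1, 7, 37]), (240, [-1, 7, 27]), (246, [10, 6, -5]), (252, [11, 5, -12]), (258, [11, 5, -18]), (264, [11, 5, -23]), (270, [11, 5, -28]), (276
[... 1311 characters left out ...]
(231, [-82, 26, 71]), (237, [-82, 27, 78]), (243, [-80, 28, 83]), (249, [-79, 28, 87]), (255, [-75, 28, 86]), (261, [-72, 28, 87]), (267, [-68, 28, 86])]
280 [(225, [-85, 31, 69]), (231, [-82, 31, 71]), (237, [-81, 32, 76]), (243, [-80, 33, 81]), (249, [-79, 33, 87]), (255, [-75, 33, 86]), (261, [-72, 33, 87]), (267, [-68, 33, 87])]
290 [(225, [-85, 37, 68]), (231, [-81, 37, 69]), (237, [-78, 37, 70]), (243, [-77, 37, 76]), (249, [-77, 38, 83]), (255, [-75, 38, 86]), (261, [-72, 38, 88]), (267, [-85, 41, 118])]
300 [(225, [-84, 42, 68]), (231, [-81, 42, 68]), (237, [-78, 42, 69]), (243, [-77, 43, 76]), (249, [-77, 43, 83]), (255, [-85, 45, 106]), (261, [-85, 45, 111]), (267, [-84, 45, 116])]
```

The fingertips end about 3 mm behind the TCP in the wrist depth (tool z ≈ -3), not 25 mm ahead as stated, and they passed over the bar without touching it. I'll back off and find the tips by lightly touching the console.

Run:
```python
from h import *
p,R=dialpose(0,98.5,gap=12);ctrl.move_l(p,R,vel=60)
p,R=dialpose(0,80,gap=12);print(ctrl.move_l(p,R,vel=40,threshold=3));st()
p,R=dialpose(0,50,gap=12);print(ctrl.move_l(p,R,vel=20,threshold=3));st()
snap('wrist','w4',(100,170,400,320),2.6)
```

```text
False
t 6.82 C [-100.1   54.9   79.7] F [-0.16  1.02 -0.66] q [ 0.56  0.16  1.94  0.    1.04 -1.17] g 0.4
True
t 7.77 C [-100.1   55.    61.2] F [-0.51 -0.3   4.85] q [ 0.56  0.19  1.95 -0.    0.99 -1.17] g -0.1
```

View pics/w4.png

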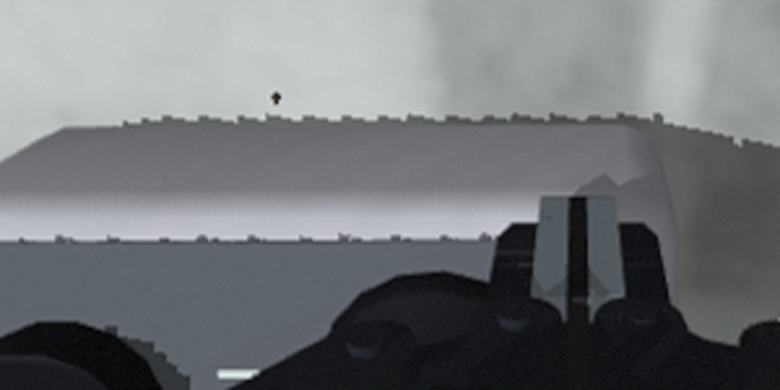

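The touch puts the tips level with the TCP (offset ≈ -1 mm). From here on I'll use that measured value. Now I'll lift to 12 mm above the console and push the bar.

Run:
```python
from h import *
p,R=dialpose(0,74,gap=12);ctrl.move_l(p,R,vel=50)
st()
p,R=dialpose(0,74,gap=-4);print(ctrl.move_l(p,R,vel=15,threshold=2));st()
snap('wrist','w5',(100,170,400,320),2.6)
```

```text
t 8.23 C [-99.7  55.1  74.4] F [ 0.9  -0.11 -0.2 ] q [ 0.56  0.17  1.95  0.    1.02 -1.17] g -0.2
True
t 9.01 C [-88.7  54.8  73.4] F [-0.02 -0.17 -0.71] q [ 0.55  0.19  1.92  0.    1.03 -1.18] g -0.3
```

View pics/w5.png

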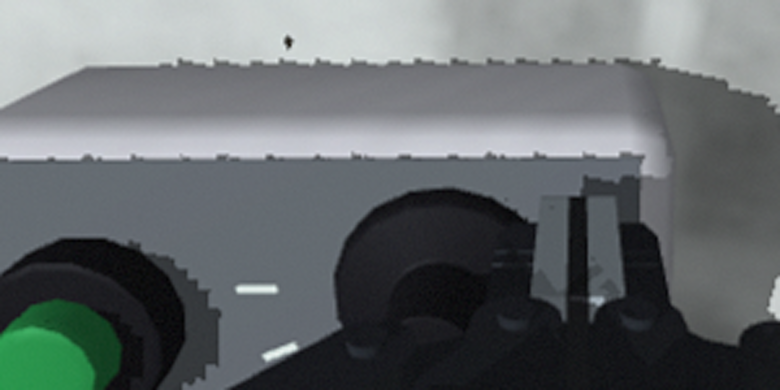

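Contact came at x = -88.7, within 1 mm of the prediction. Now I'll sweep clockwise with the tool turning along with the bar.

Run:
```python
from h import *
ck=0.3927
for c in np.arange(0.25,3.76,0.25):
    p,R=dialpose(c*ck,73.5,gap=0);r=ctrl.move_l(p,R,vel=30,threshold=14)
    s=sensors.read_state();print(c,r,round(s['t'],2),C(s['eef_pos']).round(1),'F',(Rz(YAW).T@s['force']).round(1))
    if r: break
```

```text
0.25 False 9.36 [-86.4  56.   72.8] F [-2.  -0.1  0.3]
0.5 False 9.62 [-81.4  57.7  73.8] F [-0.2 -0.8 -0.1]
0.75 False 9.88 [-78.7  58.5  73.8] F [ 0.7  0.2 -0.4]
1.0 False 10.13 [-76.8  58.9  73.3] F [-2.4  0.1  0.9]
1.25 False 10.39 [-73.3  59.3  73.3] F [-0.9  0.2 -0.4]
1.5 False 10.65 [-69.   59.2  73.8] F [ 0.9 -0.7  0.2]
1.75 False 10.91 [-66.2  58.8  73.7] F [-0.1  0.1 -0.6]
2.0 False 11.17 [-64.5  58.3  73.3] F [-2.7  1.   2.9]
2.25 False 11.43 [-60.6  57.1  73.4] F [-1.3  0.  -0.7]
2.5 False 11.68 [-57.   55.7  73.7] F [ 0.3  0.6 -1.1]
2.75 False 11.94 [-54.6  54.2  73.6] F [-0.1 -0.1 -0.6]
3.0 False 12.2 [-53.2  53.2  73.4] F [-2.1  3.8  1.4]
3.25 False 12.46 [-49.8  50.2  73.4] F [-0.2  1.2 -0.4]
3.5 False 12.72 [-47.2  47.8  73.6] F [0.2 0.  0.1]
3.75 False 12.97 [-45.5  45.5  73.5] F [0.9 0.7 0.1]
```

Run:
```python
from h import *
ck=0.3927
p,R=dialpose(3.75*ck,73.5,gap=14);ctrl.move_l(p,R,vel=60)
p,R=dialpose(3.75*ck,175,gap=14);ctrl.move_l(p,R,vel=150)
ctrl.move_l(W((-72,85,190)),down(np.pi/2),vel=150)
st();snap('wrist','w6')
```

```text
t 14.59 C [-72.5  84.7 188.9] F [-0.2  -0.68 -0.15] q [ 0.6   0.09  1.76 -0.    1.29  0.43] g 0.4
```

View pics/w6.png

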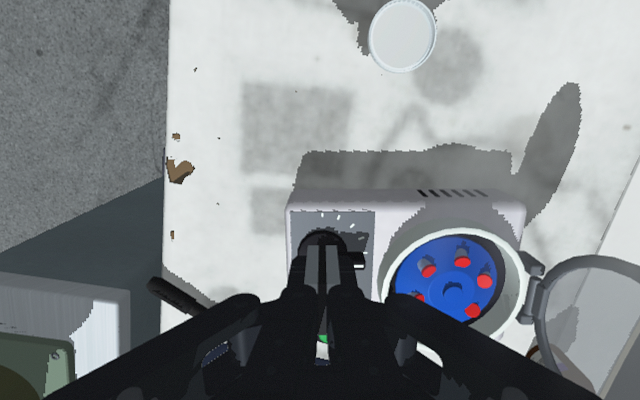

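The pointer now points along +x (white line at about (358,262), tip towards the bowl), which matches 4 clicks. I'll measure its angle and the bowl and lid geometry.

Run:
```python
from h import *
p,X=wcloud('w6');g=p.astype(int)
reg=np.zeros((400,640),bool);reg[250:275,345:372]=1
wl=reg&(g.min(-1)>170)&(abs(X[...,2]-88)<4);Q=X[wl];print(len(Q),Q.min(0),Q.max(0));l=cv2.fitLine(Q[:,:2].astype(np.float32),2,0,.01,.01).ravel();print('line dir deg from +x',np.degrees(np.arctan2(l[1],l[0])), 'from axis', np.degrees(np.arctan2(Q[:,1].mean()-27,Q[:,0].mean()+72)))
# bowl rim
k=(abs(X[...,2]-87)<3.5)&(X[...,0]>-40)&(g.min(-1)>120);Q=X[k&(X[...,1]>-30)];print('rim',len(Q),Q.min(0),Q.max(0))
h=cv2.convexHull(Q[:,:2].astype(np.float32))[:,0];A=np.c_[2*h,np.ones(len(h))];s=np.linalg.lstsq(A,(h**2).sum(1),rcond=None)[0];print('c',s[:2],np.sqrt(s[2]+s[0]**2+s[1]**2))
# lid profile from initial top + side, centrifuge frame
for n in('top','side'):
    P=(cloud(n,np.load(n+'0.npy'))-O)@Rz(YAW);m=(P[...,0]>85)&(P[...,0]<160)&(P[...,2]>95)&(abs(P[...,1])<75);Q=P[m];print(n,len(Q))
    for z in range(95,230,12):
        q=Q[(Q[:,2]>=z)&(Q[:,2]<z+12)]
        if len(q): print(z,q[:,0].min().round(),np.median(q[:,0]).round(),q[:,0].max().round(),q[:,1].min().round(),q[:,1].max().round())
```

```text
27 [-45.432  26.263  85.849] [-37.795  29.037  88.185]
line dir deg from +x -3.822356 from axis 1.6719229314684565
rim 1695 [-39.497 -29.989  83.514] [110.232  62.702  89.086]
c [31.523 -1.115] 68.80168266384943
top 798
95 100.0 108.0 114.0 -37.0 33.0
107 104.0 112.0 115.0 -50.0 51.0
119 109.0 114.0 117.0 -54.0 54.0
131 110.0 116.0 120.0 -59.0 63.0
143 112.0 118.0 121.0 -60.0 60.0
155 113.0 120.0 123.0 -62.0 64.0
167 115.0 121.0 124.0 -60.0 61.0
179 117.0 123.0 134.0 -56.0 56.0
191 118.0 124.0 136.0 -47.0 51.0
203 120.0 124.0 133.0 -40.0 39.0
215 122.0 125.0 128.0 -33.0 24.0
side 358
95 105.0 107.0 108.0 29.0 44.0
107 107.0 111.0 121.0 25.0 54.0
119 108.0 116.0 127.0 30.0 62.0
131 108.0 119.0 129.0 10.0 65.0
143 112.0 123.0 132.0 12.0 68.0
155 114.0 124.0 134.0 -6.0 67.0
167 114.0 127.0 135.0 -15.0 70.0
179 115.0 128.0 136.0 -27.0 62.0
191 118.0 129.0 135.0 -26.0 56.0
203 119.0 126.0 132.0 -31.0 45.0
215 121.0 124.0 127.0 -27.0 18.0
```

The dial is within about 2° of 4 clicks. The lid leans back at about 1.72 rad with its hinge at x ≈ 103 and its dome out to x ≈ 136. I'll go round behind the lid, high up.

Run:
```python
from h import *
ctrl.move_l(W((-60,60,300)),vel=250)
print(ctrl.solve_ik(W((168,0,300)),down(np.pi)))
ctrl.move_ptp(W((168,0,300)),down(np.pi));st()
snap('side','s2',(200,0,600,300),2)
```

```text
[ 0.336  0.4    1.153 -0.     1.589 -1.399]
t 16.81 C [167.3   0.3 299.1] F [-0.17  0.15  0.22] q [ 0.34  0.4   1.15  0.    1.59 -1.4 ] g -0.0
```

View pics/s2.png

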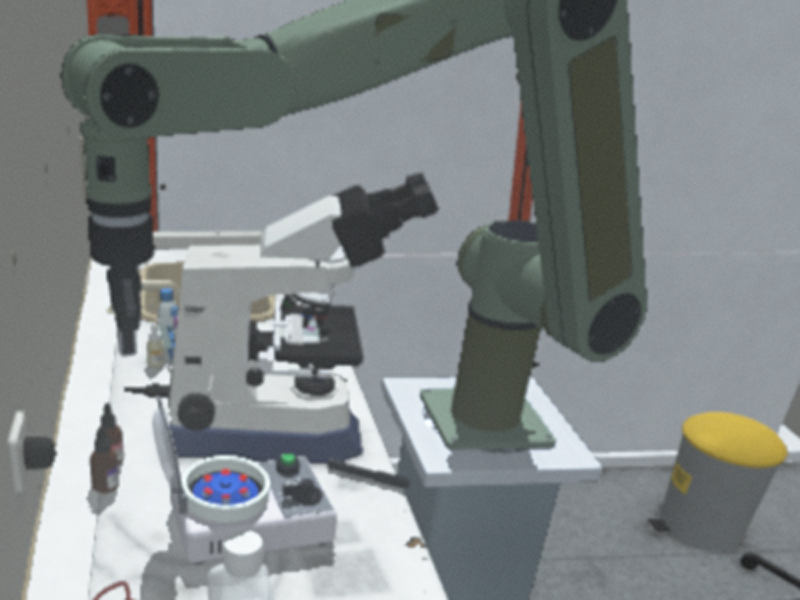

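The gripper is behind the lid, and the arm is clear of the microscope and the wall. Now I'll lower it and start pushing.

Run:
```python
from h import *
print(ctrl.move_l(W((168,0,193)),vel=150,threshold=6));st()
print(ctrl.move_l(W((130,0,193)),vel=25,threshold=2.5));st()
snap('side','s3',(230,150,400,290),4)
```

```text
False
t 17.73 C [168.8   0.2 194.4] F [0.44 0.03 0.68] q [ 0.34  0.46  1.28 -0.    1.39 -1.4 ] g 0.0
False
t 19.39 C [130.    0.  192.9] F [ 0.61 -0.25  1.59] q [ 0.35  0.39  1.39  0.    1.37 -1.39] g 0.1
```

View pics/s3.png

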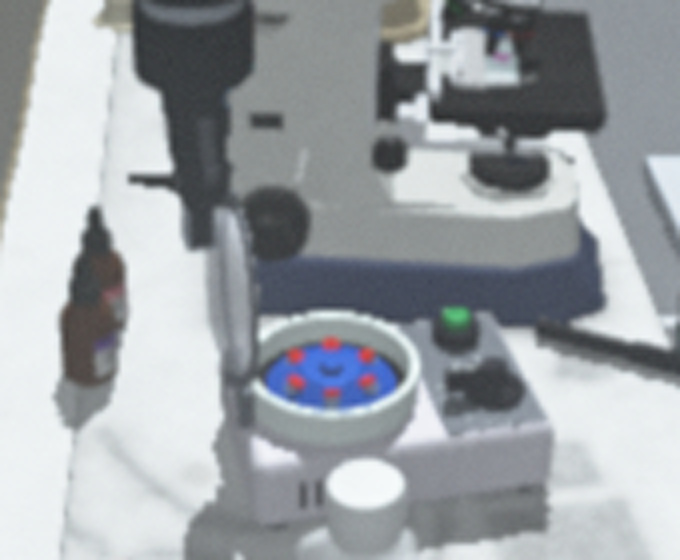

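The lid is moving with the finger and is now upright. I'll follow the arc down.

Run:
```python
from h import *
for th in np.arange(1.45,0.05,-0.15):
    c,s=np.cos(th),np.sin(th)
    x=103-106*c+17.7*s; z=88.5+106*s+17.7*c
    r=ctrl.move_l(W((x+11,0,z-1)),vel=70,threshold=14)
    S=sensors.read_state();print(round(th,2),r,round(S['t'],2),C(S['eef_pos']).round(1),'F',(Rz(YAW).T@S['force']).round(1))
    if r: break
snap('side','s4',(230,150,400,290),4)
```

```text
1.45 False 19.75 [118.    0.  194.5] F [-0.3 -0.6  0.4]
1.3 False 20.13 [102.4   0.1 194.3] F [-0.1 -0.1  0.2]
1.15 False 20.52 [ 86.7   0.  191.4] F [-0.  -0.5 -0.8]
1.0 False 20.9 [ 71.4   0.  186.1] F [-0.   0.2 -0. ]
0.85 False 21.28 [ 57.    0.  178.6] F [ 0.3 -0.1 -0.2]
0.7 False 21.67 [ 43.9  -0.  169. ] F [-0.1  0.3 -0.5]
0.55 False 22.05 [ 32.1  -0.1 157.3] F [ 0.2  0.  -0.9]
0.4 False 22.43 [ 22.4  -0.1 144.3] F [ 0.6 -0.3  0.2]
0.25 False 22.82 [ 14.9  -0.1 130.1] F [ 0.1  0.1 -0.5]
0.1 False 23.2 [  9.5  -0.2 114.8] F [ 0.2 -0.1  0. ]
```

View pics/s4.png

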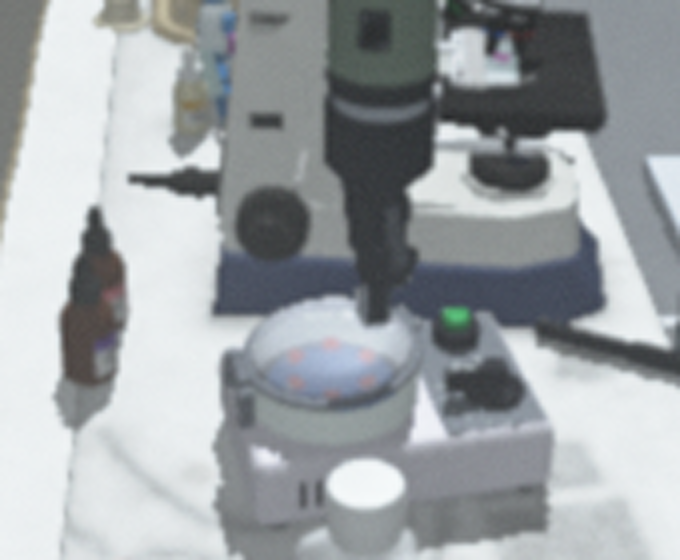

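The lid is nearly shut, with the finger on the dome. Now I'll press down gently onto the seal.

Run:
```python
from h import *
for z in np.arange(112,98,-1.5):
    r=ctrl.move_l(W((6,0,z)),vel=20,threshold=15)
    S=sensors.read_state();print(round(z,1),r,round(S['t'],2),C(S['eef_pos']).round(1),'F',(Rz(YAW).T@S['force']).round(1))
    if r or (S['force'][2]>12): break
snap('side','s5',(230,150,400,290),4)
```

```text
112.0 False 23.68 [  5.9   0.  112. ] F [ 0.2 -0.5 -0.6]
110.5 False 23.93 [  6.   -0.  110.4] F [0.1 0.8 0.3]
109.0 False 24.18 [  5.9  -0.  108.8] F [0.1 0.5 0.8]
107.5 False 24.43 [  5.9  -0.  107.3] F [-0.3 -0.3 -0.8]
106.0 False 24.68 [  6.1   0.1 106.9] F [-2.1  0.2  5.1]
104.5 False 24.93 [  6.2   0.1 106.7] F [-5.  -2.  12.1]
```

View pics/s5.png

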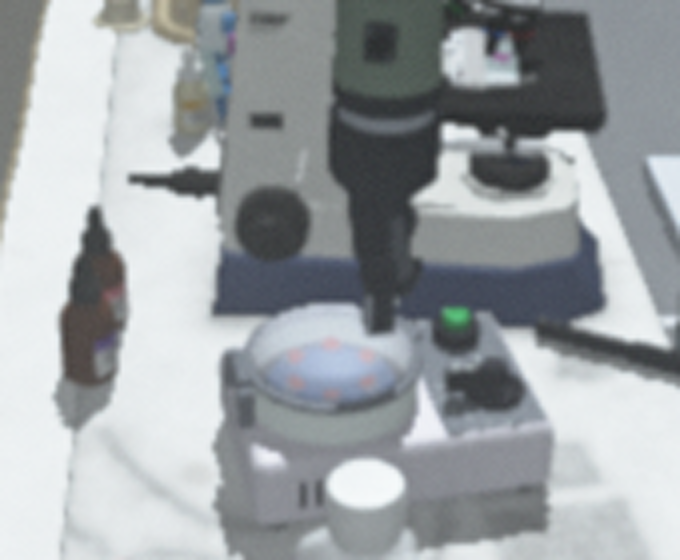

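The press stops firmly: from 5 to 12 N it sinks only 0.2 mm. I'll back off and check that the lid stays shut.

Run:
```python
from h import *
ctrl.move_l(W((4,0,160)),vel=100)
ctrl.move_ptp(W((-66.5,-43.6,175)),down(np.pi/2))
st();snap('wrist','w7');snap('side','s6',(230,150,400,290),4)
p,X=wcloud('w7')
for n in('w','side'):
    if n=='side':
        z=np.load('s6.npz');X=(cloud('side',z['d'])-O)@Rz(YAW)
    for x in range(-40,120,10):
        m=(abs(X[...,0]-x)<5)&(abs(X[...,1])<10)&(X[...,2]<140)&(X[...,2]>50);q=X[m][:,2]
        m2=(abs(X[...,0]-x)<5)&(abs(X[...,1]-abs(62**2-(x-37)**2)**.5*(abs(x-37)<62))<6)&(X[...,2]<140)&(X[...,2]>50);q2=X[m2][:,2]
        print(n,x,len(q),np.round(np.median(q),1) if len(q) else '',np.round(np.max(q),1) if len(q) else '','| edge',np.round(np.percentile(q2,90),1) if len(q2) else '')
```

```text
t 27.04 C [-66.6 -43.6 174.7] F [-0.32 -0.21 -0.14] q [ 0.33 -0.01  1.9   0.    1.25  0.16] g -0.2
w -40 338 62.0 64.2 | edge 62.9
w -30 353 62.0 92.6 | edge 62.7
w -20 659 91.5 98.5 | edge 92.3
w -10 542 100.6 105.5 | edge 92.5
w 0 519 105.0 107.5 | edge 92.8
w 10 516 106.8 109.2 | edge 93.0
w 20 504 107.6 110.0 | edge 93.0
w 30 500 108.1 109.8 | edge 93.2
w 40 501 108.3 110.3 | edge 94.1
w 50 485 108.2 110.1 | edge 95.2
w 60 490 107.8 109.3 | edge 96.3
w 70 442 106.9 109.1 | edge 96.1
w 80 386 105.4 107.6 | edge 96.8
w 90 237 101.9 104.1 | edge 96.2
w 100 292 92.3 96.8 | edge 93.3
w 110 150 92.0 93.5 | edge 92.9
side -40 12 64.1 66.7 | edge 66.5
side -30 16 67.0 95.6 | edge 94.3
side -20 9 96.0 99.6 | edge 93.5
side -10 9 103.7 107.0 | edge 97.5
side 0 13 107.9 110.3 | edge 97.8
side 10 13 109.2 111.0 | edge 97.9
side 20 12 110.2 111.7 | edge 96.3
side 30 14 109.8 111.6 | edge 97.4
side 40 15 110.1 111.7 | edge 97.5
side 50 13 109.4 111.0 | edge 96.8
side 60 16 110.0 111.3 | edge 95.7
side 70 15 108.0 111.1 | edge 94.9
side 80 17 105.3 110.7 | edge 95.8
side 90 16 98.9 102.0 | edge 94.3
side 100 14 93.3 95.7 | edge 94.6
side 110 6 74.1 93.4 | edge 93.4
```

View pics/w7.png

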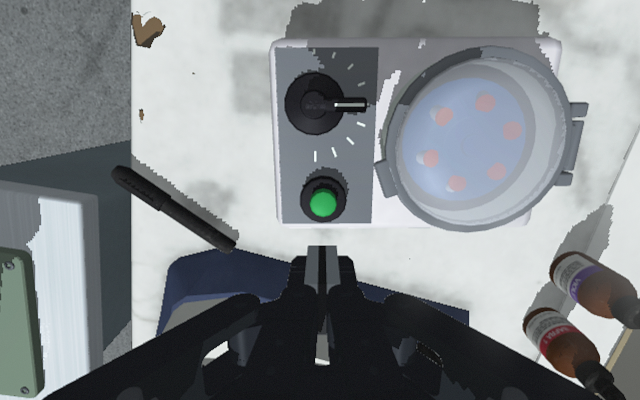

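View pics/s6.png

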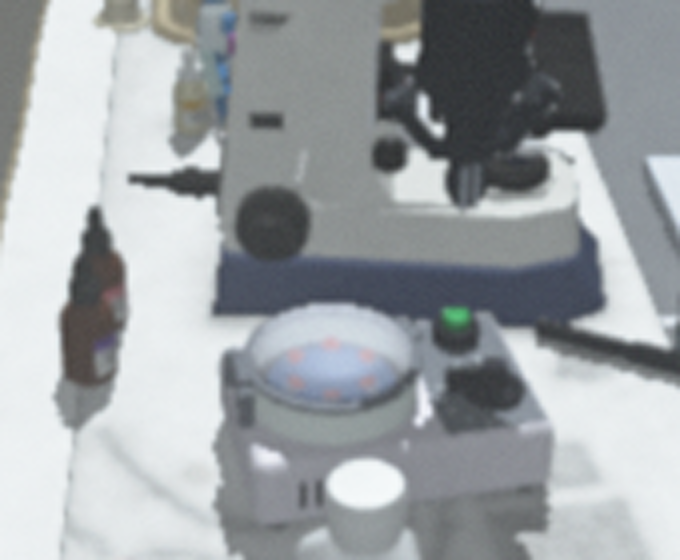

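The lid dome is level front to back (105.0 at x=0, about 106 at x=75), so it is shut. The dial pointer lies along the mid tick, with four ticks below it and three visible above. Now the button.

Run:
```python
from h import *
p,X=wcloud('w7');g=p.astype(int)
gr=(g[...,1]>g[...,0]*1.6)&(g[...,1]>g[...,2]*1.3)&(g[...,1]>60);gr[:170]=0;gr[225:]=0;gr[:,:290]=0;gr[:,360:]=0
Q=X[gr];m=np.nanpercentile(Q[:,2],80);Q=Q[Q[:,2]>m-2.5];c=(Q.min(0)+Q.max(0))/2;print('btn',c,m,Q.min(0),Q.max(0))
c=(c[:2]+[-66.5,-43.6])/2;print(c)
ctrl.move_l(W((c[0],c[1],88)),vel=100,threshold=5);st()
hit=False
for z in np.arange(84,70,-1):
    r=ctrl.move_l(W((c[0],c[1],z)),vel=25,threshold=20)
    S=sensors.read_state();print(round(z,1),r,round(S['t'],2),C(S['eef_pos']).round(1),'F',(Rz(YAW).T@S['force']).round(1))
    if r or S['force'][2]>14: break
snap('wrist','w8')
```

```text
btn [-65.894 -43.311  82.274] 82.57874395734753 [-75.72  -52.851  80.098] [-56.067 -33.772  84.449]
[-66.197 -43.456]
t 28.16 C [-65.5 -43.3  88.6] F [-0.38  0.14 -0.35] q [0.33 0.12 1.97 0.   1.05 0.16] g 0.3
84 False 28.47 [-66.2 -43.5  84.1] F [ 0.2 -0.1  0.3]
83 False 28.72 [-66.2 -43.5  83. ] F [0.1 0.4 0.2]
82 False 28.97 [-66.  -43.4  82.1] F [0.5 0.2 1.1]
81 False 29.22 [-66.  -43.4  81.1] F [0.3 0.2 1.7]
80 False 29.47 [-66.  -43.4  80.1] F [1.1 0.2 2.1]
79 False 29.72 [-65.9 -43.4  79.1] F [0.4 0.4 2.4]
78 False 29.97 [-66.  -43.4  78.1] F [0.1 0.7 2.9]
77 False 30.22 [-66.  -43.4  77.2] F [1.4 0.3 4.7]
76 False 30.47 [-65.9 -43.4  77. ] F [-2.8 -0.5 11.8]
75 False 30.72 [-65.8 -43.4  76.9] F [-4.7 -1.5 17. ]
```

View pics/w8.png

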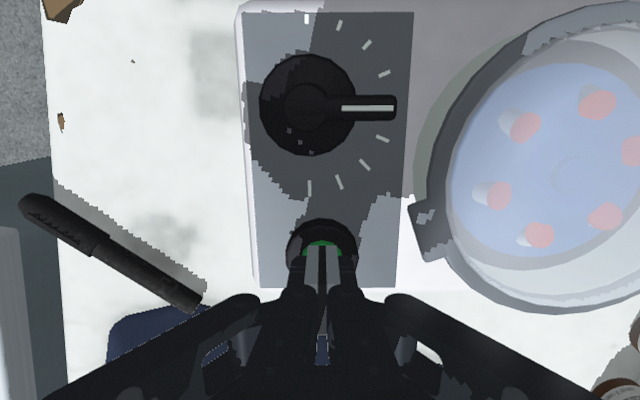

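The button went down about 5 mm to a hard stop. This view also shows four ticks on each side of the pointer, so the dial is at click 4 of 0–8. I'll let go, move clear and check once more.

Run:
```python
from h import *
ctrl.move_l(W((-66,-43.4,84)),vel=40);ctrl.move_l(W((-66,-43.4,200)),vel=150)
ctrl.move_l(W((-90,40,260)),vel=200)
ctrl.move_ptp(np.array([127,560,260]),down(np.pi));ctrl.hold(0.3);st();snap('top','t9',(170,120,470,270),2.6);snap('side','s9',(230,150,400,290),4)
z=np.load('t9.npz');d0=np.load('top0.npy');P=(cloud('top',z['d'])-O)@Rz(YAW);g=z['p'].astype(int)
gr=(g[...,1]>g[...,0]*1.6)&(g[...,1]>g[...,2]*1.3)&(g[...,1]>60);gr[:,:240]=0;gr[:,300:]=0;gr[:200]=0;gr[250:]=0;print('btn z',np.percentile(P[gr][:,2],[50,80]),'before',np.percentile(((cloud('top',d0)-O)@Rz(YAW))[gr][:,2],[50,80]))
df=np.abs(z['p'].astype(int)-np.load('top0p.npy').astype(int)).sum(-1)
for n,(u,v) in dict(cup=(413,215),box=(438,230),dish=(190,226)).items(): print(n,df[v-15:v+15,u-15:u+15].mean())
```

```text
t 34.33 C [-267.8  330.6  260.2] F [ 0.61 -0.83  0.2 ] q [ 1.2   0.18  1.51 -0.    1.45 -0.54] g 0.0
btn z [83.435 85.096] before [82.326 84.275]
cup 3.321111111111111
box 3.617777777777778
dish 3.652222222222222
```

View pics/t9.png

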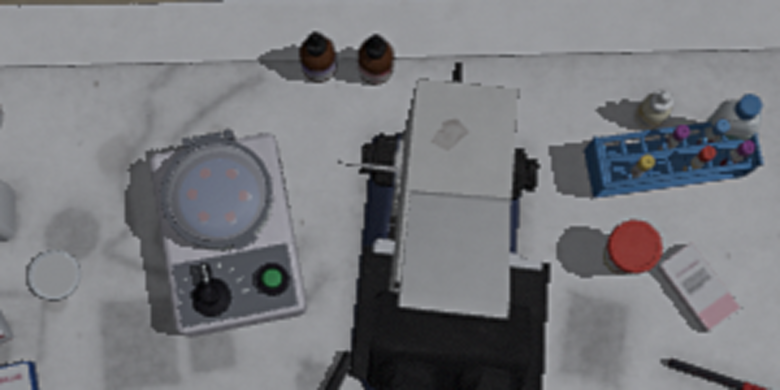

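View pics/s9.png

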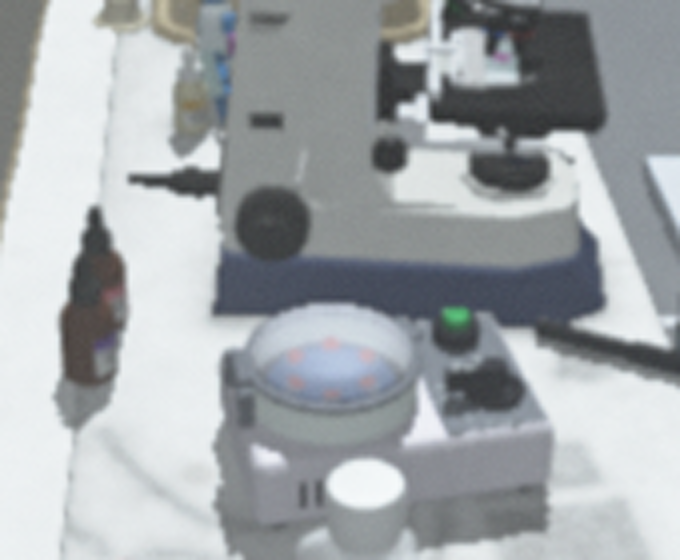

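The final pictures show the lid shut, the pointer towards the back (bar at (203,275) in the top crop), the button up, and the cup, dish and box unmoved. Handing in.

```bash
python3 -c "
from h import *
ctrl.finish_job()"
```

```text
the job is handed in; nothing more can be done
```

I turned the dial clockwise four clicks, from 0 to 4, pushed the lid shut, then pressed and released the green button. The job was handed in at about 34 s of the 61 s allowed, with the arm clear of everything.

**Last checks:**
- **Dial:** the pointer is within about 2° of the 4-click position measured from the dial axis. A direct fit to the short white line gave about 4°; half a click is 11°. Four scale ticks show on each side of the pointer.
- **Lid:** it stopped firmly at 12 N. Its dome is level to within about 1 mm front to back, and it stayed shut after I let go.
- **Button:** it went down about 5 mm to a hard stop at 17 N and came back up; its height afterwards is within about 1 mm of where it started.
- **Other things:** the cup, dish and cover glass box look unchanged in the before and after top pictures.

**Disagreements:**
- **Fingertip offset:** the stated 25 mm (`ctrl.tcp_to_tips`) did not hold. The wrist depth and a light touch on the console (about 5 N) both put the closed tips level with the TCP. My first approach to the dial therefore passed over the bar without touching it, and I used the measured value from then on.
- **Camera calibration:** the top and wrist cameras differed by up to 4 mm on the dial position. Contact with the bar matched the wrist value to within 1 mm.

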